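# Release and draw out the battery tray with the release pin

## Robot

A 6-joint arm with a two-finger parallel gripper is mounted at the origin on the work surface. World frame = base frame: x ahead of the robot, y to its left, z up, the work surface at z = 0. Lengths are in m, angles in rad, forces in N, time in s.
With the tool pointing down it reaches from about 0.25 to 0.8 m from the base axis. Payload 3.9 kg.
Tool frame: the origin (TCP) lies midway between the tips of the shut fingers; the grasp point (between the pads) lies 19 mm behind it (hold_point_z is the distance from the TCP to the grasp point, in m); z points along the fingers, y is the line along which they close (so a half turn about z gives the same grasp; the last joint's range is limited). The gripper opens to 85 mm and grips with 20 to 120 N. Pads are 22 mm wide; open, the fingers measure 114 mm over their backs; the gripper's body (76 mm by 85 mm) begins 54 mm behind the grasp point. The pads swing forward as they close: fully open they stand 13 mm farther back than shut.
Start: joints at [1.337, 0.26, -0.138, 1.173, 0, 1.571], TCP at [0.122, 0.511, 0.231] pointing down, gripper open.
Joint ranges: [-2.78, 2.78], [-0.83, 1.72], [-1.28, 1.37], [-1.9, 2.12], [-1.57, 1.48], [-3.14, 3.14]. Speed limits (rad/s): [2.57, 2.57, 3.14, 3.14, 3.14, 3.14].

## Interface

Orientations are given as a unit quaternion [x, y, z, w].
In Python, from plant import sense, get_image, camera_info, sign_off, boxes_of, masks_of, mark_of, hold_point_z gives the robot as it stands.
- The arm moves only by the shell command python3 -m inch 'ROWS' [OPENING]. ROWS is JSON, a list of rows, each an object with "translation": the shift along the tool's x, y, z in mm, a list of three; "dr": the turn, a rotation vector about the tool's x, y, z in rad, a list of three. In form: [{"translation": [x, y, z], "dr": [ax, ay, az]}, ...]. A call has 1 to 8 rows; each row is the pose to reach, as a shift and turn from the pose commanded when the call began, along the tool's axes at that moment; what a row does not reach only later rows make up. A row lasts 1/10 s, in which the tool goes at most 50 mm and 8.59 degrees, less where a joint would pass 70% of its speed; a pose out of reach is approached as far as the arm can. A call with a gripper value outside its range is refused whole. OPENING is the closure, from -1 (fully open) to 1 (shut), set as the call begins (- or left out, the last holds). The fingers move at their own pace and stop on an object; the grip force is fixed at half the most. Time passes only in rows, so rows that repeat a pose let the fingers close. It gives the time, the measured TCP pose, the force, the opening and the grip force at its end, in the units of the state.
- sense(): the state, without advancing time (a new reading comes with each control period).
- get_image(name): name is "side" or "top" or "wrist"; returns the picture (384x512x3 uint8, red, green, blue); there is no depth.
- camera_info(name): a dict with "fx", "fy", "cx", "cy" (pixels), "pose" (4x4, takes a point from camera to world coordinates). Camera axes: x right, y up, looking along -z (the intrinsics and any distortion apply to the point x, -y, -z); pixel columns grow to the right and rows downward; lengths in m; the calibration is good to about 2 mm. A picture is of the moment at which its call begins: read the wrist's pose just before it. camera_info takes no time and is no camera call; for the wrist camera it gives the pose at the moment of the call.
- sign_off(): hands the job in; it is judged then, once.
Trained networks look in the newest picture that a camera, given by its name, has taken for a name from the list of things; names that differ only in an ending like _2 or _b are one class to them, and where a whole thing is asked for, a point or a joint stands for the part that bears it (a point fixed in the world has none). Each returns a list of dicts, best first, with "conf" (0 to 1); they miss things now and then, are a little off and sometimes report something else, mostly with a low value. They report only what shows in the picture. A call takes as long as a camera call. They do not tell look-alikes from the thing itself.
- boxes_of(camera, label): "rect" ([centre column, centre row, width, height] in pixels, round what is visible of it).
- masks_of(camera, label): "pixels" (384x512 bool, what is visible of it) and "rect" ([centre column, centre row, width, height] in pixels, round what is visible of it).
- mark_of(camera, label): "point" ([row, column] in pixels: a listed point, or the origin of a listed thing).
The state is a dict: "time_s": time; "qpos": joint angles; "qvel": joint speeds; "tau": joint torques, N m; "position": TCP position; "ee_rot": TCP orientation; "contact_force": force on the tool from outside, world axes, zero at the start; "ft_torque": the same for the moment, N m; "finger_gap": opening from 0.0 (shut) to 1.0 (fully open); "finger_force": force on a finger pad.
Only numpy, scipy, OpenCV 4.12 (cv2) and the standard library are available. Lean on these libraries where they do the work, as an engineer would, in place of code of your own. Each camera call takes 0.05 s, during which the arm holds its last target. There are 200 camera calls.

## Task

The battery tray of the sloping-front console is held shut by a hidden spring catch. Move the jar that stands in front of the tray out of its way, upright on the bench, before the tray opens (the tray must not push it); then push the long thin release pin from the tool stand straight into the release hole in the sloping panel until the tray springs open, hang the pin back upright in the stand place it came from, and draw the tray fully out to its stop. Leave the other tools, the spray can and the drill-bit case where they are.

Things in the scene. Friction and masses are not known exactly. Their poses are not given: they have to be found in the camera images.
- console: Fixed grey steel cabinet, 220 deep (x), 200 wide (y), 161 high, with a carrying handle on its rear top up to 190. Origin: centre of its underside. The front faces its -x, upright to z = 75; above it an aluminium panel slopes up and back at 35 degrees, from (x -110, z 75) to (x 13, z 161). On the panel's +y part two black knobs stand 16 proud. Position and yaw vary.
- hole (a point): Centre of the mouth of the round release hole, 15 across with a thin dark rim, in the sloping panel: (-44.5, -40, 121) in the console frame. Its z axis points straight out of the panel (35 degrees from vertical, up and to the console's front), x up the slope, y along the console's y. It is a straight guide 28 deep along -z: a pin must enter within about 12 degrees of this axis.
- latch (a joint): Travel of the hidden sprung catch in m, along the hole's inward axis: 0 at rest, its strike disc 35 below the hole's mouth. It yields from 2 N; at 0.007 (pin tip 42 to 43 below the mouth, about 4 N) it frees the tray; it bottoms at 0.014 (tip 49 deep, 5.5 N). It springs back when the pin leaves; the tray does not lock again unless pushed home.
- tray (a joint): Slide of the grey battery tray in m, along the console's -x: 0 to 0.001 shut and caught, 0.09 fully out at its stop. Freed, it springs out to about 0.04 to 0.05 within half a second and stays where it is left; pulling it farther takes 2 to 4 N. Its front plate is 170 wide, z 6 to 66, its front surface at console x = -118 when shut.
- tray_handle (a point): Middle of the tray's handle: a level round steel bar 14 thick, 100 long along the console's y, its axis 42 in front of the tray's front plate and 42 above the bench, on two posts 12 thick at 43 either side of the middle. At (-160, 0, 42) in the console frame when shut; moves with the tray. Axes as the console's. 35 free behind and below the bar.
- stand: Fixed dark steel tool stand: a plate 60 (x) by 190 (y) by 8, its top at z = 108, on end walls over a base 90 by 190 by 8. Origin: centre of its underside. Three holes 20 across in the plate at y = -55, 0 and 55; in each hangs one tool, its 34 wide collar resting on the plate. Which tool is in which hole varies.
- pin: The release pin, 166 long, 110 to 180 g, the only tool with a square handle. Origin: centre of the underside of its collar, which rests on the stand's plate; z up along it. Collar 34 across, z 0 to 6; black handle 22 x 22, z 6 to 81, faces along its x and y; round steel shaft 8 thick, z 0 down to -85.
- pin_tip (a point): The tip of the release pin's shaft, 85 below the pin's origin. Axes as the pin's.
- punch: Bystander in the stand: thick drift punch, round black handle 30 across and 75 tall above the same collar, shaft 17 thick and 70 long (too thick for the release hole). Origin under its collar.
- scriber: Bystander in the stand: short round-handled tool, black handle 22 across and 55 tall above the same collar, shaft 8 thick and only 35 long (too short to reach the catch). Origin under its collar.
- jar: Closed white jar with a steel lid, upright on the bench in the tray's way: 60 across at most, 85 tall, 170 to 350 g. Origin: centre of its underside.
- can: Bystander: spray can, 66 across, 190 tall, standing beside the console's +y side. Origin: centre of its underside.
- bit_case: Bystander: closed black drill-bit case 110 (x) x 60 (y) x 44 high, flat on the bench on the -y side of the tray's path. Origin: centre of its underside.
Not all that is in view belongs to the job. Leave any orange, turquoise or yellow look-alike of the pin alone.

How it is judged:
On the way, in this order (a step that is already met when the one before it is completed fails the run):
1. the release pin's tip is inside the release hole, at least 12 mm deep, with the tray still shut (z of pin_tip in the frame of hole below -0.012 m and distance between pin_tip and hole below 0.06 m and angle between the z axis of pin and the z axis of hole, either way round below 0.3 rad and value of joint tray below 0.008 m), for 0.05 s.
2. the tray has sprung open by 25 mm or more while the pin is in the hole (value of joint tray above 0.025 m and z of pin_tip in the frame of hole below -0.012 m and distance between pin_tip and hole below 0.06 m).
At the end, for the whole second after the job is handed in: The tray is drawn out to within 10 mm of its stop, the release pin hangs upright and still in its own place in the stand (within 16 mm of where it started), and the jar stands upright and still on the bench, not touching the console or tray (value of joint tray above 0.08 m and horizontal distance between pin and stand below 0.075 m and distance of pin from where it was at the start of the episode below 0.016 m and angle between pin's own z axis and vertical below 0.12 rad and linear speed of each of pin, jar below 0.02 m/s and height (world z) of jar below 0.01 m and angle between jar's own z axis and vertical below 0.1 rad and contact force between jar and console below 0.3 N).
It fails at once if the tray or console pushes against the jar (contact force between jar and console above 0.8 N).
It fails at once if the jar is tipped over (angle between jar's own z axis and vertical above 0.7 rad).
It fails at once if a bystander is moved by more than 20 mm (distance of any of punch, scriber, can, bit_case from where it was at the start of the episode above 0.02 m).
It also fails if it takes over 72 s, if anything falls off the work surface, if the arm or the gripper's body presses on something with over 40 N, if the wrist force passes 120 N, or if a joint passes its speed limit or range.

## Working session

There is one attempt and no reset: what is moved stays moved. The work goes in short steps, Python scripts to look and compute and a shell command to move; the robot and the scene stay as the last step left them, time stands still between calls to the robot, and variables do not carry over. Pictures are saved under pics/ and viewed, at most 11 in all, crops included, and the job is handed in when it is done.

```bash
ls; mkdir -p pics; python3 - <<'E'
from plant import *
import cv2, numpy as np
print(sense()); print(hold_point_z)
for n in("side","top"):
    im=get_image(n); cv2.imwrite(f"pics/{n}0.png",im[:,:,::-1])
    c=camera_info(n); print(n,{k:np.round(v,4).tolist() if not isinstance(v,str) else v for k,v in c.items()})
    for l in("jar","pin","pin_tip","hole","tray_handle","stand","console","punch","scriber","can","bit_case"):
        print(n,l,[(np.round(m["point"]).tolist(),round(m["conf"],2)) for m in mark_of(n,l)][:3])
a=cv2.imread("pics/side0.png");b=cv2.imread("pics/top0.png")
cv2.imwrite("pics/v0.png",cv2.resize(np.vstack([a,b]),None,fx=.78,fy=.78))
E
```

```text
pics
{'time_s': 0.0, 'qpos': array([ 1.33696827e+00,  2.60689634e-01, -1.39406067e-01,  1.17269553e+00,
        1.78772377e-06,  1.57081539e+00]), 'qvel': array([ 9.48160652e-05,  1.82793663e-03,  1.60621921e-03,  8.09986620e-05,
       -1.58378155e-04, -5.56335539e-04]), 'tau': array([-5.73859279e-05, -4.05680466e+01,  2.53920686e+01,  1.89131219e-02,
       -8.48046710e-06, -3.95894304e-06]), 'position': array([0.12148182, 0.51003398, 0.23044797]), 'ee_rot': array([ 1.16657273e-01,  9.93171730e-01, -9.90538304e-04, -1.17228812e-04]), 'contact_force': array([0.50103881, 0.67093969, 0.35296936]), 'ft_torque': array([ 0.00571743,  0.01642281, -0.02964223]), 'finger_force': 0.0, 'finger_gap': 0.9996161567057548}
0.0187
side {'fx': 464.3076, 'fy': 464.3076, 'cx': 262.6478, 'cy': 200.1778, 'pose': [[-0.9414, 0.2212, -0.2548, 0.2807], [-0.3367, -0.6642, 0.6675, 0.8145], [-0.0216, 0.7141, 0.6997, 0.9256], [0.0, 0.0, 0.0, 1.0]]}
side jar [([202.0, 316.0], 0.66)]
side pin [([265.0, 255.0], 0.89), ([235.0, 262.0], 0.85), ([284.0, 310.0], 0.67)]
side pin_tip [([269.0, 227.0], 0.83), ([306.0, 3
[... 395 characters left out ...]
.8565, 'fy': 352.8565, 'cx': 255.9352, 'cy': 197.4667, 'pose': [[0.028, 0.9868, -0.1598, 0.4084], [-0.9995, 0.0299, 0.0096, 0.0269], [0.0143, 0.1594, 0.9871, 0.9672], [0.0, 0.0, 0.0, 1.0]]}
top jar [([233.0, 302.0], 0.69)]
top pin [([204.0, 172.0], 0.8), ([238.0, 305.0], 0.71), ([194.0, 213.0], 0.68)]
top pin_tip [([163.0, 334.0], 0.75), ([249.0, 179.0], 0.72), ([200.0, 218.0], 0.72)]
top hole [([158.0, 332.0], 0.86)]
top tray_handle [([211.0, 308.0], 0.89)]
top stand [([212.0, 162.0], 0.63)]
top console [([166.0, 254.0], 0.7), ([156.0, 309.0], 0.58)]
top punch [([206.0, 150.0], 0.69)]
top scriber [([206.0, 125.0], 0.75)]
top can [([168.0, 253.0], 0.96)]
top bit_case [([217.0, 366.0], 0.96)]
```

View pics/side0.png

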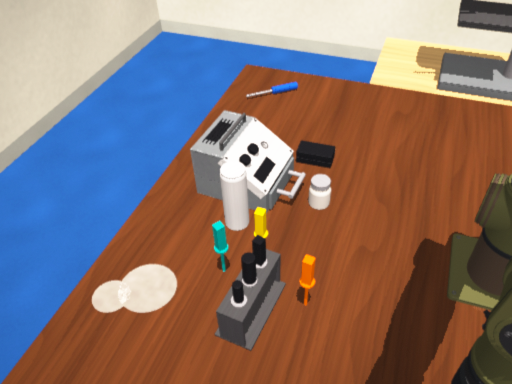

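View pics/top0.png

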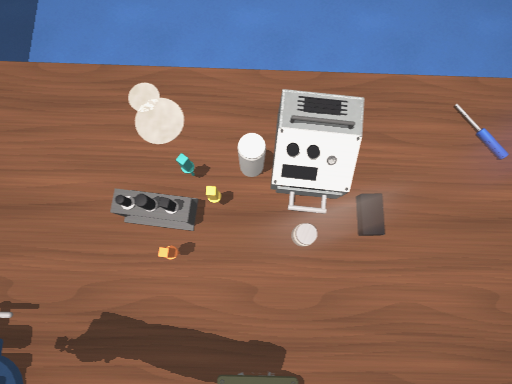

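The side view shows the console at about (245,160), with its hole near (264,143), and the jar at (320,192). The stand is at (250,295), with three black-handled tools in it.

Pin candidates in the top view:
- black in the stand at (170,206)
- turquoise at (184,161)
- yellow at (212,192)
- orange at (166,253)

Only the stand's right-hand black tool can be the pin. The coloured ones are look-alikes. I'll confirm this in a crop.

```bash
cat > h.py <<'E'
import numpy as np
from scipy.spatial.transform import Rotation as R
from scipy.optimize import least_squares
from plant import *
def ray(c,col,row):
    P=np.array(c["pose"]);d=np.array([(col-c["cx"])/c["fx"],-(row-c["cy"])/c["fy"],-1.])
    return P[:3,3],P[:3,:3]@d
def atz(c,col,row,z):
    o,d=ray(c,col,row);return o+d*(z-o[2])/d[2]
def proj(c,p):
    P=np.array(c["pose"]);q=P[:3,:3].T@(np.asarray(p)-P[:3,3])
    return np.array([c["cx"]+c["fx"]*q[0]/-q[2],c["cy"]-c["fy"]*q[1]/-q[2]])
E
python3 - <<'E'
from h import *
import cv2
a=cv2.imread("pics/side0.png");b=cv2.imread("pics/top0.png")
ca=a[215:345,205:325];cb=b[90:260,100:380]
cv2.imwrite("pics/crop1.png",np.hstack([cv2.resize(ca,(369,400),interpolation=3),cv2.resize(b[170:240,100:205],(430,400),interpolation=3)]))
cv2.imwrite("pics/crop2.png",np.hstack([cv2.resize(a[105:215,185:345],(400,275),interpolation=3),cv2.resize(b[85:250,265:395],(394,500),interpolation=3)[:275+225]][0:1]) if 0 else cv2.resize(b[85:250,230:395],(600,600),interpolation=3))
t=camera_info("top");s=camera_info("side")
for l,z in(("jar",0.085),):
    for n,c in(("top",t),("side",s)):
        m=masks_of(n,l)[0];print(l,n,m["rect"],m["conf"])
print("hole top",atz(t,332,158,.121),"side",atz(s,264,143,.121))
print("handle top",atz(t,308,211,.042),"side",atz(s,299,183,.042))
print("jar base",atz(t,302,233,0),atz(s,316,202,0))
print("pin", atz(t,172,204,.108),atz(s,262,235,.108),atz(s,255,265,.108))
print("punch",atz(t,150,206,.108),atz(s,252,281,.108),"scr",atz(t,125,206,.108),atz(s,235,303,.108))
print("can",atz(t,253,168,0),atz(s,237,222,0),"case",atz(t,366,217,0),atz(s,313,158,0),"console",atz(s,242,183,0),"stand",atz(t,162,212,0),atz(s,252,314,0))
E
```

```text
jar top [305.4, 233.1, 27.9, 25.1] 0.69
jar side [317.6, 192.7, 23.9, 40.6] 0.91
hole top [ 0.65026685 -0.16733097  0.121     ] side [ 0.64798632 -0.17212781  0.121     ]
handle top [ 0.52606833 -0.1208504   0.042     ] side [ 0.52847073 -0.12594811  0.042     ]
jar base [ 0.47027296 -0.11136793  0.        ] [ 0.47206122 -0.10920984  0.        ]
pin [0.52502488 0.22369877 0.108     ] [0.54068748 0.14458    0.108     ] [0.5256805  0.23209907 0.108     ]
punch [0.51848113 0.27699748 0.108     ] [0.51687357 0.2742883  0.108     ] scr [0.51666076 0.33781769 0.108     ] [0.53065916 0.33693743 0.108     ]
can [0.64867594 0.02805323 0.        ] [6.55452028e-01 3.35741461e-02 1.11022302e-16] case [ 0.51948126 -0.28826137  0.        ] [ 5.31709826e-01 -2.95795653e-01 -1.11022302e-16] console [ 0.70037645 -0.11762983  0.        ] stand [0.51669617 0.27435871 0.        ] [0.51590525 0.28841041 0.        ]
```

View pics/crop1.png

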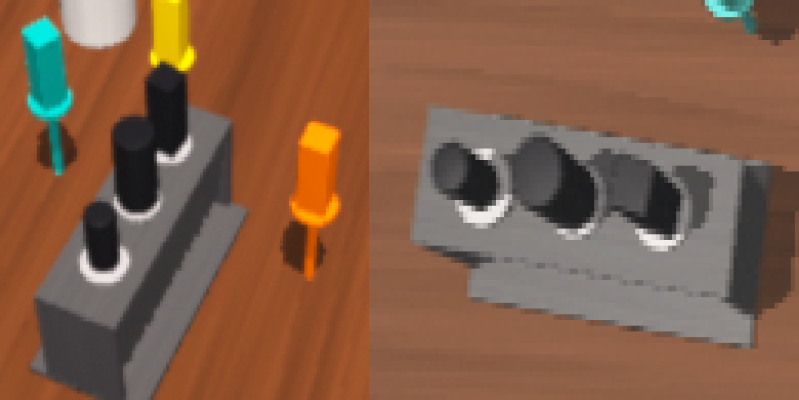

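View pics/crop2.png

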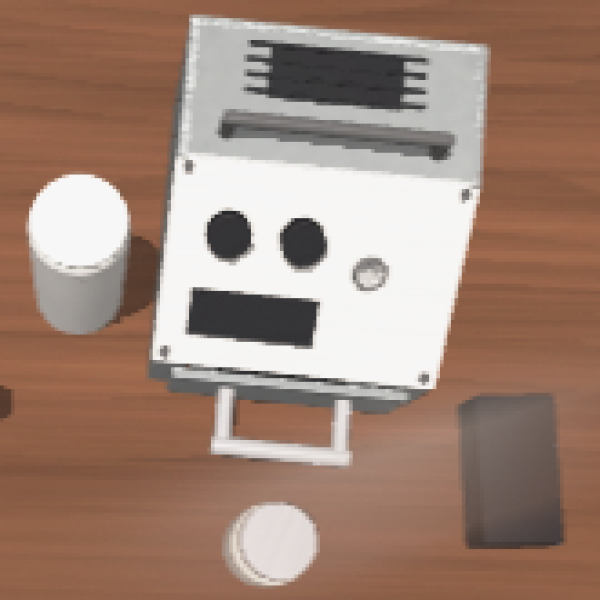

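Only the tool in the right-hand stand hole, at (170,206) in the top view, has a black square handle, so that is the pin. In the top view the jar is at (304,233) and the hole at (332,160).

```bash
cat >> h.py <<'E'
def go(pos,Rt,label=""):
    s=sense();p=np.array(s["position"]);R0=R.from_quat(s["ee_rot"])
    print(label,"tr(mm)",np.round(R0.inv().apply((np.asarray(pos)-p)*1000),1).tolist(),"dr",np.round((R0.inv()*Rt).as_rotvec(),3).tolist())
def down(yaw,tilt=0): # tool z down; tool y at world angle yaw ; 
    y=np.array([np.cos(yaw),np.sin(yaw),0]);z=np.array([0,0,-1.]);x=np.cross(y,z)
    return R.from_matrix(np.stack([x,y,z],1))
E
python3 - <<'E'
from h import *
t=camera_info("top");s=camera_info("side")
px=lambda x,y:np.array([230+x/3.636,85+y/3.636])
K=[((-110,100,75),px(150,362)),((-110,-100,75),px(432,388)),((13,-100,161),px(480,187)),((13,100,161),px(183,155)),((110,100,161),px(190,15)),((110,-100,161),px(488,45)),((-44.5,-40,121),px(371,273)),((-160,50,42),px(213,450)),((-160,-50,42),px(350,460))]
def T(v,p):
    p=np.array(p)/1000;c,n=np.cos(v[2]),np.sin(v[2]);return np.array([v[0]+c*p[0]-n*p[1],v[1]+n*p[0]+c*p[1],p[2]])
f=lambda v:np.concatenate([proj(t,T(v,p))-q for p,q in K])
r=least_squares(f,[.7,-.13,0]);v=r.x
print("console",v,np.degrees(v[2]),np.round(r.fun.reshape(-1,2),1).tolist())
print("hole",T(v,(-44.5,-40,121)),"side proj",proj(s,T(v,(-44.5,-40,121))),"handle",T(v,(-160,0,42)),proj(s,T(v,(-160,0,42))))
q=lambda x,y:np.array([100+x*105/430,170+y*70/400])
import numpy as np
# collars: crop1 right part offset 369
for n,x,y in(("scr",480-369,205),("punch",572-369,200),("pin",662-369,210)): print(n,atz(t,*q(x,y),.111))
print("stand top corners",[np.round(atz(t,*q(x-369,y),.108),3).tolist() for x,y in((430,105),(742,157),(727,293),(413,240))])
print("orange",atz(s,306,306,0),atz(t,172,253,.08),"yellow top",atz(t,211,187,.16),"turq",atz(s,224,270,0))
print("jar lid top",atz(t,305.5,234,.085),atz(s,320,181,.085))
E
```

```text
console [ 0.69016481 -0.1302433  -0.07098531] -4.067158658275813 [[0.9, 0.1], [0.6, 0.7], [0.2, -0.7], [-1.3, -0.2], [0.3, 0.5], [-0.0, 0.4], [-0.2, 0.8], [-0.1, -1.4], [-0.2, -0.3]]
hole [ 0.64293985 -0.16698637  0.121     ] side proj [265.0747521  144.39956477] handle [ 0.53056775 -0.11889519  0.042     ] [297.5689593  184.44675225]
scr [0.51674186 0.33166071 0.111     ]
punch [0.52052212 0.27735472 0.111     ]
pin [0.51781985 0.22366804 0.111     ]
stand top corners [[0.56, 0.366, 0.108], [0.543, 0.178, 0.108], [0.484, 0.184, 0.108], [0.501, 0.371, 0.108]]
orange [0.40542296 0.22826976 0.        ] [0.40649554 0.22205728 0.08      ] yellow top [0.56052205 0.12410008 0.16      ] turq [0.62539292 0.19433978 0.        ]
jar lid top [ 0.46259757 -0.10798826  0.085     ] [ 0.46514791 -0.10557078  0.085     ]
```

```bash
python3 - <<'E'
from h import *
go([.467,-.108,.23],down(np.radians(86)),"above jar")
E
```

```text
above jar tr(mm) [-479.3, -521.9, 1.3] dr [-0.0, 0.0, -0.164]
```

```bash
python3 -m inch '[{"translation":[-479,-522,0],"dr":[0,0,-0.164]},{"translation":[-479,-522,0],"dr":[0,0,-0.164]},{"translation":[-479,-522,0],"dr":[0,0,-0.164]},{"translation":[-479,-522,0],"dr":[0,0,-0.164]},{"translation":[-479,-522,0],"dr":[0,0,-0.164]},{"translation":[-479,-522,0],"dr":[0,0,-0.164]},{"translation":[-479,-522,0],"dr":[0,0,-0.164]},{"translation":[-479,-522,0],"dr":[0,0,-0.164]}]' -1
python3 - <<'E'
from h import *
go([.467,-.108,.23],down(np.radians(86)),"above jar")
E
```

```text
time_s: 2.1
position: [0.3171, 0.1596, 0.2317]
ee_rot: [0.035, 0.999, 0.0, 0.001]
contact_force: [1.8, 0.6, -0.5]
finger_gap: 0.999
finger_force: 0.0
above jar tr(mm) [-168.1, -256.6, 1.7] dr [0.001, 0.001, 0.001]
```

```bash
python3 -m inch '[{"translation":[-168,-257,0],"dr":[0,0,0]},{"translation":[-168,-257,0],"dr":[0,0,0]},{"translation":[-168,-257,0],"dr":[0,0,0]},{"translation":[-168,-257,0],"dr":[0,0,0]},{"translation":[-168,-257,0],"dr":[0,0,0]},{"translation":[-168,-257,0],"dr":[0,0,0]},{"translation":[-168,-257,0],"dr":[0,0,0]},{"translation":[-168,-257,0],"dr":[0,0,0]}]'
python3 - <<'E'
from h import *
import cv2
c=camera_info("wrist");im=get_image("wrist");cv2.imwrite("pics/w1.png",im[:,:,::-1])
for l in("jar","tray_handle","hole"):
    for m in mark_of("wrist",l)[:2]:
        r,k=m["point"];print(l,m["conf"],r,k,atz(c,k,r,dict(jar=0,tray_handle=.042,hole=.121)[l]))
m=masks_of("wrist","jar")[0];print(m["rect"],m["conf"])
k,r,w,h=m["rect"];print("lid", atz(c,k,r,.085),"w mm",w/c["fx"]*(np.array(c["pose"])[2,3]-.085)*1000)
go([.467,-.108,.035],down(np.radians(86)),"down")
E
```

```text
time_s: 2.9
position: [0.4665, -0.1079, 0.2309]
ee_rot: [0.036, 0.999, 0.0, -0.0]
contact_force: [-0.7, 1.6, 0.3]
finger_gap: 1.004
finger_force: 0.0
jar 0.6 164.9 249.0 [ 0.46654476 -0.11426697  0.        ]
tray_handle 0.61 222.6 250.0 [ 0.53343403 -0.11756065  0.042     ]
[251.9, 172.4, 54.6, 59.5] 0.81
lid [ 0.45801168 -0.1091971   0.085     ] w mm 56.54187836780149
down tr(mm) [-1.9, -2.6, 196.4] dr [0.0, -0.0, 0.002]
```

View pics/w1.png

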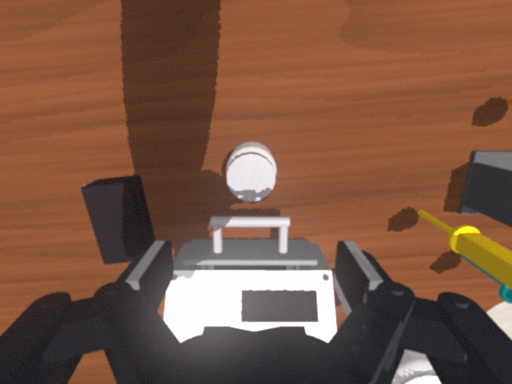

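The wrist view shows the jar at (251,172), clear of the tray handle at (250,222), with the case on the left at (120,220). I'll descend and grasp the jar.

```bash
python3 -m inch '[{"translation":[2,0,196],"dr":[0,0,0]},{"translation":[2,0,196],"dr":[0,0,0]},{"translation":[2,0,196],"dr":[0,0,0]},{"translation":[2,0,196],"dr":[0,0,0]},{"translation":[2,0,196],"dr":[0,0,0]},{"translation":[2,0,196],"dr":[0,0,0]}]' -1
python3 -m inch '[{"translation":[0,0,0],"dr":[0,0,0]},{"translation":[0,0,0],"dr":[0,0,0]},{"translation":[0,0,0],"dr":[0,0,0]},{"translation":[0,0,0],"dr":[0,0,0]},{"translation":[0,0,0],"dr":[0,0,0]},{"translation":[0,0,0],"dr":[0,0,0]},{"translation":[0,0,0],"dr":[0,0,0]}]' 1
python3 - <<'E'
from h import *
print(sense()["finger_gap"])
p=sense()["position"];go([p[0],p[1],p[2]+.05],down(np.radians(86)),"up")
go([.36,.05,p[2]+.05],down(np.radians(86)),"over")
E
```

```text
time_s: 3.75
position: [0.4634, -0.1057, 0.0357]
ee_rot: [0.034, 0.999, 0.0, -0.001]
contact_force: [0.1, 0.1, 0.7]
finger_gap: 1.001
finger_force: 0.0
time_s: 4.45
position: [0.4671, -0.1083, 0.039]
ee_rot: [0.035, 0.999, -0.002, 0.003]
contact_force: [-2.1, -3.2, 11.3]
finger_gap: 0.667
finger_force: 61.7
0.6666499030090971
up tr(mm) [-0.3, -0.2, -50.0] dr [-0.003, 0.007, -0.001]
over tr(mm) [117.6, 150.2, -51.3] dr [-0.003, 0.007, -0.001]
```

```bash
python3 -m inch '[{"translation":[0,0,-20],"dr":[0,0,0]},{"translation":[0,0,-45],"dr":[0,0,0]},{"translation":[35,40,-45],"dr":[0,0,0]},{"translation":[70,80,-45],"dr":[0,0,0]},{"translation":[110,140,-45],"dr":[0,0,0]},{"translation":[118,150,-45],"dr":[0,0,0]},{"translation":[118,150,-45],"dr":[0,0,0]},{"translation":[118,150,-45],"dr":[0,0,0]}]'
python3 -m inch '[{"translation":[0,0,20],"dr":[0,0,0]},{"translation":[0,0,40],"dr":[0,0,0]},{"translation":[0,0,44],"dr":[0,0,0]},{"translation":[0,0,46],"dr":[0,0,0]},{"translation":[0,0,46],"dr":[0,0,0]}]'
```

```text
time_s: 5.25
position: [0.3573, 0.0521, 0.0815]
ee_rot: [0.034, 0.999, 0.0, 0.001]
contact_force: [1.1, -0.6, -3.1]
finger_gap: 0.668
finger_force: 66.4
time_s: 5.75
position: [0.3597, 0.0513, 0.0384]
ee_rot: [0.036, 0.999, 0.002, 0.002]
contact_force: [-10.9, -1.0, 46.1]
finger_gap: 0.666
finger_force: 73.2
```

```bash
python3 -m inch '[{"translation":[0,0,-3.5],"dr":[0,0,0]},{"translation":[0,0,-3.5],"dr":[0,0,0]},{"translation":[0,0,-3.5],"dr":[0,0,0]}]'
python3 -m inch '[{"translation":[0,0,0],"dr":[0,0,0]},{"translation":[0,0,0],"dr":[0,0,0]},{"translation":[0,0,0],"dr":[0,0,0]},{"translation":[0,0,0],"dr":[0,0,0]},{"translation":[0,0,0],"dr":[0,0,0]}]' -1
python3 -m inch '[{"translation":[0,0,-40],"dr":[0,0,0]},{"translation":[0,0,-80],"dr":[0,0,0]},{"translation":[0,0,-130],"dr":[0,0,0]},{"translation":[0,0,-180],"dr":[0,0,0]},{"translation":[0,0,-215],"dr":[0,0,0]},{"translation":[0,0,-215],"dr":[0,0,0]}]'
python3 - <<'E'
from h import *
# tool y along stand x (yaw -5.2deg) -> close along world x; choose both options
for a in(-5.2,174.8): go([.45,.21,.26],down(np.radians(a)),str(a))
print(sense()["qpos"])
E
```

```text
time_s: 6.05
position: [0.3594, 0.0506, 0.0388]
ee_rot: [0.036, 0.999, -0.0, 0.002]
contact_force: [0.6, -1.7, 9.2]
finger_gap: 0.669
finger_force: 69.5
time_s: 6.55
position: [0.3567, 0.0513, 0.0376]
ee_rot: [0.035, 0.999, -0.0, -0.0]
contact_force: [-1.1, -0.4, 0.9]
finger_gap: 0.999
finger_force: 0.0
time_s: 7.15
position: [0.3601, 0.0518, 0.2575]
ee_rot: [0.035, 0.999, 0.001, 0.005]
contact_force: [1.0, 0.4, 0.2]
finger_gap: 0.996
finger_force: 0.0
-5.2 tr(mm) [-78.7, 164.1, -1.4] dr [0.009, 0.006, 1.592]
174.8 tr(mm) [-78.7, 164.1, -1.4] dr [-0.006, 0.009, -1.55]
[ 1.42882905e-01 -3.79554597e-02 -4.16245298e-01  1.18250826e+00
 -7.97849157e-06  2.12458931e-01]
```

```bash
python3 - <<'E'
from h import *
go([.518,.222,.31],down(np.radians(174.8)))
E
python3 -m inch '[{"translation":[0,0,-52],"dr":[0,0,-0.15]},{"translation":[-75,80,-52],"dr":[0,0,-0.3]},{"translation":[-152,182,-52],"dr":[0,0,-1.55]},{"translation":[-152,182,-52],"dr":[0,0,-1.55]},{"translation":[-152,182,-52],"dr":[0,0,-1.55]},{"translation":[-152,182,-52],"dr":[0,0,-1.55]},{"translation":[-152,182,-52],"dr":[0,0,-1.55]},{"translation":[-152,182,-52],"dr":[0,0,-1.55]}]'
python3 - <<'E'
from h import *
go([.518,.222,.31],down(np.radians(174.8)))
E
```

```text
tr(mm) [-146.1, 180.9, -50.7] dr [-0.006, 0.009, -1.55]
time_s: 7.95
position: [0.5214, 0.2233, 0.302]
ee_rot: [-0.539, 0.842, 0.0, -0.002]
contact_force: [-0.3, 0.8, 0.8]
finger_gap: 1.003
finger_force: 0.0
 tr(mm) [2.6, 2.6, -8.0] dr [0.003, -0.002, -0.342]
```

```bash
python3 -m inch '[{"translation":[3,3,-8],"dr":[0,0,-0.14]},{"translation":[3,3,-8],"dr":[0,0,-0.342]},{"translation":[3,3,-8],"dr":[0,0,-0.342]},{"translation":[3,3,-8],"dr":[0,0,-0.342]},{"translation":[3,3,-8],"dr":[0,0,-0.342]}]'
python3 - <<'E'
from h import *
import cv2
c=camera_info("wrist");im=get_image("wrist");cv2.imwrite("pics/w2.png",im[:,:,::-1])
print(np.round(np.array(c["pose"]),3).tolist(),c["fx"],c["cx"],c["cy"])
for l,z in(("pin",.108),("punch",.108)):
    for m in mark_of("wrist",l)[:3]:
        r,k=m["point"];print(l,m["conf"],r,k,atz(c,k,r,z))
print("exp", proj(c,[.518,.222,.108]),proj(c,[.518,.222,.189]))
E
```

```text
time_s: 8.45
position: [0.5168, 0.2207, 0.3117]
ee_rot: [-0.671, 0.741, 0.0, -0.001]
contact_force: [0.3, -0.4, 0.1]
finger_gap: 0.997
finger_force: 0.0
[[-0.995, -0.096, -0.027, 0.51], [0.1, -0.952, -0.29, 0.147], [0.002, -0.291, 0.957, 0.454], [0.0, 0.0, 0.0, 1.0]] 278.1359774190622 253.8167109489034 192.16000569988273
pin 0.96 155.5 170.9 [0.61800029 0.19355204 0.108     ]
pin 0.72 175.9 252.2 [0.51965572 0.2297667  0.108     ]
pin 0.64 161.1 333.7 [0.41574316 0.22104065 0.108     ]
punch 0.95 208.6 255.7 [0.51956193 0.27443996 0.108     ]
punch 0.45 34.8 147.2 [0.61909429 0.05836948 0.108     ]
exp [252.87651658 169.84061644] [252.77643302 187.36519295]
```

View pics/w2.png

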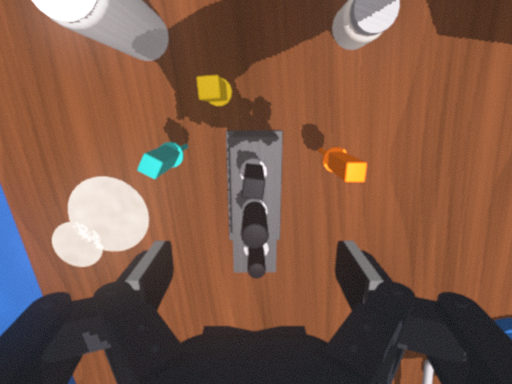

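The wrist view shows the pin at (254,175), with the punch and scriber below it in the stand. The jar stands upright at (365,20). I'll enlarge the pin to get its yaw.

```bash
python3 - <<'E'
from h import *
import cv2
im=cv2.imread("pics/w2.png")[120:240,205:305]
im=cv2.convertScaleAbs(im,alpha=2,beta=20)
cv2.imwrite("pics/w2c.png",cv2.resize(im,(500,600),interpolation=cv2.INTER_CUBIC))
E
```

```text
(no output)
```

View pics/w2c.png

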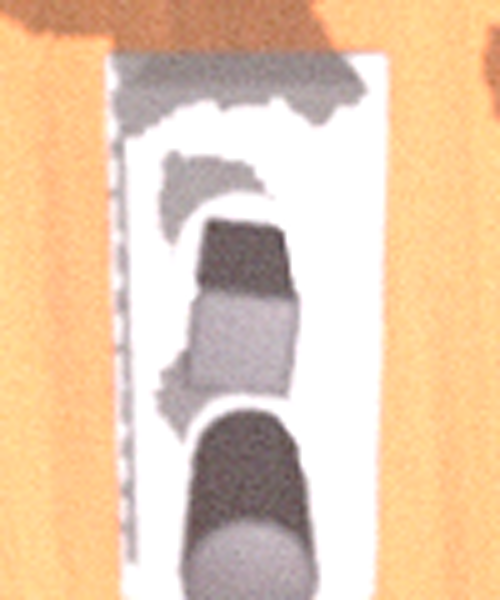

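```bash
python3 - <<'E'
from h import *
c=camera_info("wrist")
P=np.array([atz(c,205+x/5,120+y/5,.189) for x,y in((197,292),(298,298),(292,393),(190,386))])
print(np.round(P,4).tolist(),P.mean(0))
for i,j in((0,1),(1,2),(3,2),(0,3)):
    d=P[j]-P[i];print(np.linalg.norm(d),np.degrees(np.arctan2(d[1],d[0])))
print([np.round(atz(c,205+x/5,120+y/5,.108),4).tolist() for x,y in((113,58),(388,58),(175,240),(298,240))])
m=P.mean(0)
for y in(174.8,170,178): go([m[0],m[1],.135],down(np.radians(y)),str(y))
E
```

```text
[[0.5256, 0.2123, 0.189], [0.506, 0.2155, 0.189], [0.5089, 0.235, 0.189], [0.5292, 0.2315, 0.189]] [0.5174317  0.22360656 0.189     ]
0.019902405531111462 170.77658672555472
0.01970833503815038 81.43531055846351
0.02053129629359424 170.14571442620476
0.019485099197234117 79.59717077822997
[[0.5444, 0.1718, 0.108], [0.4775, 0.1785, 0.108], [0.5345, 0.2183, 0.108], [0.5034, 0.2214, 0.108]]
174.8 tr(mm) [-3.0, -0.2, 177.3] dr [0.001, -0.0, -0.008]
170 tr(mm) [-3.0, -0.2, 177.3] dr [0.001, -0.0, 0.075]
178 tr(mm) [-3.0, -0.2, 177.3] dr [0.001, -0.0, -0.064]
```

```bash
python3 -m inch '[{"translation":[-3,0,40],"dr":[0,0,0.066]},{"translation":[-3,0,80],"dr":[0,0,0.066]},{"translation":[-3,0,120],"dr":[0,0,0.066]},{"translation":[-3,0,150],"dr":[0,0,0.066]},{"translation":[-3,0,177],"dr":[0,0,0.066]},{"translation":[-3,0,177],"dr":[0,0,0.066]},{"translation":[-3,0,177],"dr":[0,0,0.066]}]'
python3 -m inch '[{"translation":[0,0,0],"dr":[0,0,0]},{"translation":[0,0,0],"dr":[0,0,0]},{"translation":[0,0,0],"dr":[0,0,0]},{"translation":[0,0,0],"dr":[0,0,0]},{"translation":[0,0,0],"dr":[0,0,0]},{"translation":[0,0,0],"dr":[0,0,0]},{"translation":[0,0,0],"dr":[0,0,0]},{"translation":[0,0,0],"dr":[0,0,0]}]' 1
python3 - <<'E'
from plant import *
s=sense();print(s["position"],s["ee_rot"],s["contact_force"])
E
```

```text
time_s: 9.3
position: [0.5173, 0.2237, 0.136]
ee_rot: [-0.646, 0.763, 0.0, -0.0]
contact_force: [-0.7, -0.2, 0.3]
finger_gap: 0.998
finger_force: 0.0
time_s: 10.1
position: [0.5181, 0.224, 0.1367]
ee_rot: [-0.647, 0.763, -0.0, 0.001]
contact_force: [1.1, -0.3, 5.8]
finger_gap: 0.249
finger_force: 58.6
[0.51805937 0.22398881 0.13669369] [-6.46579249e-01  7.62846365e-01 -2.72206213e-04  7.89778708e-04] [ 1.13639494 -0.26661259  5.77190234]
```

```bash
cat >> h.py <<'E'
YAW=-.071
Z=R.from_euler("z",YAW)
n=Z.apply([-np.sin(np.radians(35)),0,np.cos(np.radians(35))])
RH=R.from_matrix(np.stack([np.cross(Z.apply([-np.cos(np.radians(35)),0,-np.sin(np.radians(35))]),-n),Z.apply([-np.cos(np.radians(35)),0,-np.sin(np.radians(35))]),-n],1))
L=.1135
def tip():
    s=sense();return np.array(s["position"])+R.from_quat(s["ee_rot"]).apply([0,0,L])
E
python3 - <<'E'
from h import *
hole=np.array([.643,-.167,.121])
p=hole+n*(L+.045);print(p,RH.as_matrix().round(2).tolist())
go(p,RH)
go([.5181,.224,.345],down(np.radians(170.5)),"up")
E
```

```text
[ 0.55231718 -0.16055068  0.2508356 ] [[-0.07, -0.82, 0.57], [-1.0, 0.06, -0.04], [0.0, -0.57, -0.82]]
 tr(mm) [373.6, -97.0, -114.3] dr [0.609, -0.028, -0.091]
up tr(mm) [-0.2, -0.3, -208.3] dr [-0.001, 0.001, 0.001]
```

```bash
python3 -m inch '[{"translation":[0,0,-20],"dr":[0,0,0]},{"translation":[0,0,-50],"dr":[0,0,0]},{"translation":[0,0,-90],"dr":[0,0,0]},{"translation":[0,0,-140],"dr":[0,0,0]},{"translation":[0,0,-180],"dr":[0,0,0]},{"translation":[0,0,-200],"dr":[0,0,0]},{"translation":[0,0,-200],"dr":[0,0,0]}]'
python3 - <<'E'
from h import *
hole=np.array([.643,-.167,.121])
p=hole+n*(L+.045)
go(p,RH);go([.552,-.172,.335],RH)
E
```

```text
time_s: 10.8
position: [0.5188, 0.2244, 0.3387]
ee_rot: [-0.647, 0.763, -0.001, 0.003]
contact_force: [-0.5, 0.1, -2.8]
finger_gap: 0.248
finger_force: 58.4
 tr(mm) [374.5, -95.7, 87.1] dr [0.606, -0.026, -0.091]
 tr(mm) [385.6, -97.7, 2.9] dr [0.606, -0.026, -0.091]
```

```bash
python3 -m inch '[{"translation":[385,-98,3],"dr":[0.606,-0.026,-0.091]},{"translation":[385,-98,3],"dr":[0.606,-0.026,-0.091]},{"translation":[385,-98,3],"dr":[0.606,-0.026,-0.091]},{"translation":[385,-98,3],"dr":[0.606,-0.026,-0.091]},{"translation":[385,-98,3],"dr":[0.606,-0.026,-0.091]},{"translation":[385,-98,3],"dr":[0.606,-0.026,-0.091]},{"translation":[385,-98,3],"dr":[0.606,-0.026,-0.091]},{"translation":[385,-98,3],"dr":[0.606,-0.026,-0.091]}]'
python3 - <<'E'
from h import *
hole=np.array([.643,-.167,.121])
go(hole+n*(L+.045),RH);print(sense()["qpos"])
E
```

```text
time_s: 11.6
position: [0.5486, -0.1734, 0.3295]
ee_rot: [-0.651, 0.699, -0.217, 0.202]
contact_force: [0.9, 1.0, -1.2]
finger_gap: 0.254
finger_force: 58.8
 tr(mm) [-13.1, 42.3, 66.3] dr [0.008, -0.001, -0.0]
[-0.41088822 -0.07983156 -0.46470132  0.61041689  0.18896519 -1.85404638]
```

```bash
python3 -m inch '[{"translation":[-13,42,66],"dr":[0,0,0]},{"translation":[-13,42,66],"dr":[0,0,0]},{"translation":[-13,42,66],"dr":[0,0,0]},{"translation":[-13,42,66],"dr":[0,0,0]},{"translation":[-13,42,66],"dr":[0,0,0]}]'
python3 - <<'E'
from h import *
import cv2
hole=np.array([.643,-.167,.121])
print("tip",tip(),"want",hole+n*.045)
pw,pt,ps=camera_info("wrist"),camera_info("top"),camera_info("side")
V=[]
for nm,c in(("wrist",pw),("top",pt),("side",ps)):
    im=get_image(nm);cv2.imwrite(f"pics/{nm}3.png",im[:,:,::-1])
    print(nm,"exp hole",proj(c,hole),"exp tip",proj(c,tip()))
    for l in("hole","pin_tip"):
        print(l,[(np.round(m["point"][::-1],1).tolist(),round(m["conf"],2)) for m in mark_of(nm,l)[:2]])
    e=((proj(c,hole)+proj(c,tip()))/2).astype(int);x,y=np.clip(e[0]-50,0,412),np.clip(e[1]-70,0,244)
    print("crop",x,y);V.append(cv2.resize(im[y:y+140,x:x+100,::-1],(265,371),interpolation=2))
cv2.imwrite("pics/v3.png",np.hstack(V))
E
```

```text
time_s: 12.1
position: [0.5565, -0.1596, 0.2567]
ee_rot: [-0.651, 0.698, -0.221, 0.203]
contact_force: [-0.2, -0.2, -0.8]
finger_gap: 0.251
finger_force: 58.7
tip [ 0.62130131 -0.16449295  0.16362786] want [ 0.61725409 -0.16516896  0.15786184]
wrist exp hole [259.50801731 176.04950221] exp tip [252.8661469  188.61477069]
hole [([257.8, 173.8], 0.73)]
pin_tip [([251.8, 191.1], 0.91), ([363.0, 347.1], 0.39)]
crop 206 112
top exp hole [331.88581593 160.83631394] exp tip [334.99500986 165.08239616]
hole [([332.9, 160.9], 0.96)]
pin_tip [([217.5, 198.1], 0.7), ([176.8, 251.1], 0.61)]
crop 283 93
side exp hole [265.05626897 144.39268275] exp tip [272.30751925 134.49692328]
hole [([264.2, 144.2], 0.89)]
pin_tip [([306.9, 301.9], 0.67), ([224.0, 270.9], 0.6)]
crop 218 69
```

View pics/v3.png

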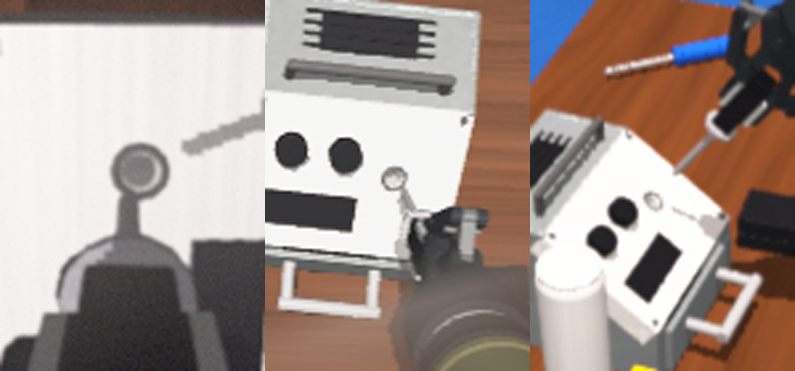

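All three views agree on the hole to within 1 px: wrist (259,176), top (332,160), side (264,144). The pin tip is just short of it, at (255,185) in the wrist view and (273,134) in the side view. I'll refine both by least squares.

```bash
python3 - <<'E'
from h import *
w,t,s=[camera_info(k) for k in("wrist","top","side")]
def solve(obs,x0):
    return least_squares(lambda p:np.concatenate([(proj(c,p)-q) for c,q in obs]+[(p-x0)*1000/3]),x0)
T0=tip()
a=solve([(w,(254.2,187)),(s,(273.3,134)),(t,(334.7,165))],T0)
h=solve([(w,(258.8,176)),(s,(264.3,144.4)),(t,(332,160.5))],np.array([.643,-.167,.121]))
h.x=h.x
print("tip corr mm in tool",np.round(RH.inv().apply(a.x-T0)*1000,1),"hole",h.x)
hole=h.x
R0=R.from_quat(sense()["ee_rot"])
d=RH.inv().apply(hole+n*.012-a.x)*1000;print("move to 12mm out, corrected",d, "uncorr",RH.inv().apply(np.array([.643,-.167,.121])+n*.012-T0)*1000)
print("rot",(R0.inv()*RH).as_rotvec())
E
```

```text
tip corr mm in tool [1.3 0.2 0.1] hole [ 0.64286069 -0.16691355  0.11973931]
move to 12mm out, corrected [-0.34186293  4.92116954 35.62894806] uncorr [ 1.03492725  4.30250251 34.82473539]
rot [ 0.00390025 -0.00222765  0.00128842]
```

```bash
python3 -m inch '[{"translation":[0,4.5,12],"dr":[0.003,0,0]},{"translation":[0,4.5,24],"dr":[0.003,0,0]},{"translation":[0,4.5,33],"dr":[0.003,0,0]},{"translation":[0,4.5,33],"dr":[0.003,0,0]},{"translation":[0,4.5,33],"dr":[0.003,0,0]}]'
python3 - <<'E'
from h import *
import cv2
hole=np.array([.6429,-.167,.1205])
print("tip in hole frame mm",np.round(RH.inv().apply(tip()-hole)*1000,1))
V=[]
for nm,(x,y) in(("wrist",(206,112)),("side",(218,69))):
    c=camera_info(nm);im=get_image(nm)
    print(nm,"exp hole",proj(c,hole),"tip",proj(c,tip()))
    x,y=(proj(c,hole)-[45,50]).astype(int);print(x,y)
    V.append(cv2.resize(im[y:y+100,x:x+90,::-1],(396,440),interpolation=2))
cv2.imwrite("pics/v4.png",np.hstack(V))
E
```

```text
time_s: 13.05
position: [0.5702, -0.1606, 0.2245]
ee_rot: [-0.65, 0.698, -0.22, 0.203]
contact_force: [1.2, 0.7, -1.5]
finger_gap: 0.258
finger_force: 58.9
tip in hole frame mm [ -1.1   0.4 -13.5]
wrist exp hole [253.29869598 183.84585805] tip [253.20254414 188.53623918]
208 133
side exp hole [265.09284355 144.54080303] tip [267.42804673 141.99231363]
220 94
```

View pics/v4.png

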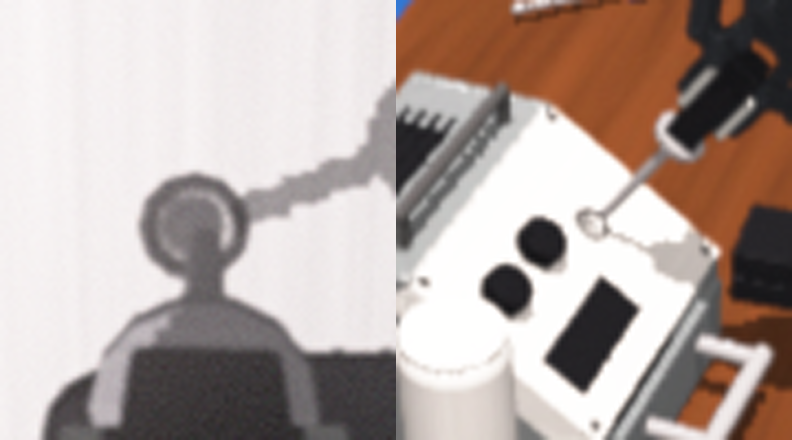

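In the wrist crop the pin shaft (column 254.4) sits about 2.7 px to the +y tool side of the hole's centre (column 251.6). The other axis lines up. I'll shift -2.5 mm in tool y and insert.

```bash
python3 -m inch '[{"translation":[0,-2.5,0],"dr":[0,0,0]},{"translation":[0,-2.5,6],"dr":[0,0,0]},{"translation":[0,-2.5,12],"dr":[0,0,0]},{"translation":[0,-2.5,18],"dr":[0,0,0]},{"translation":[0,-2.5,20],"dr":[0,0,0]},{"translation":[0,-2.5,20],"dr":[0,0,0]}]'
python3 - <<'E'
from h import *
hole=np.array([.6429,-.167,.1205])
s=sense();print("tip in hole frame mm",np.round(RH.inv().apply(tip()-hole)*1000,1),"F tool",RH.inv().apply(s["contact_force"]))
E
```

```text
time_s: 13.75
position: [0.5834, -0.1615, 0.209]
ee_rot: [-0.65, 0.698, -0.22, 0.203]
contact_force: [-0.2, -0.5, -2.0]
finger_gap: 0.248
finger_force: 58.9
tip in hole frame mm [-1.1 -1.5  6.7] F tool [0.48229139 1.2749945  1.59318027]
```

```bash
python3 -m inch '[{"translation":[0,0,5],"dr":[0,0,0]},{"translation":[0,0,10],"dr":[0,0,0]},{"translation":[0,0,15],"dr":[0,0,0]},{"translation":[0,0,20],"dr":[0,0,0]},{"translation":[0,0,20],"dr":[0,0,0]}]'
python3 - <<'E'
from h import *
hole=np.array([.6429,-.167,.1205])
s=sense();print("tip in hole frame mm",np.round(RH.inv().apply(tip()-hole)*1000,1),"F tool",RH.inv().apply(s["contact_force"]))
E
```

```text
time_s: 14.25
position: [0.5949, -0.1624, 0.1925]
ee_rot: [-0.65, 0.698, -0.22, 0.203]
contact_force: [-0.3, -0.4, -2.2]
finger_gap: 0.252
finger_force: 58.9
tip in hole frame mm [-1.  -1.5 26.8] F tool [0.46847419 1.51427975 1.63897325]
```

```bash
python3 -m inch '[{"translation":[0,0,5],"dr":[0,0,0]},{"translation":[0,0,10],"dr":[0,0,0]},{"translation":[0,0,14],"dr":[0,0,0]},{"translation":[0,0,18],"dr":[0,0,0]},{"translation":[0,0,18],"dr":[0,0,0]},{"translation":[0,0,18],"dr":[0,0,0]},{"translation":[0,0,18],"dr":[0,0,0]}]'
python3 - <<'E'
from h import *
hole=np.array([.6429,-.167,.1205])
s=sense();print("tip in hole frame mm",np.round(RH.inv().apply(tip()-hole)*1000,1),"F tool",RH.inv().apply(s["contact_force"]))
for nm in("top","side"):
    c=camera_info(nm);get_image(nm);print([(m["conf"],atz(c,m["point"][1],m["point"][0],.042)) for m in mark_of(nm,"tray_handle")[:2]])
E
```

```text
time_s: 14.95
position: [0.6055, -0.1633, 0.1791]
ee_rot: [-0.65, 0.698, -0.22, 0.204]
contact_force: [-2.5, -0.4, 1.6]
finger_gap: 0.25
finger_force: 59.2
tip in hole frame mm [-0.8 -2.7 44. ] F tool [ 0.61103933  1.05063979 -2.71824143]
[(0.87, array([ 0.49897454, -0.11041745,  0.042     ]))]
[(0.82, array([ 0.49295852, -0.11248621,  0.042     ]))]
```

```bash
python3 -m inch '[{"translation":[0,0,1],"dr":[0,0,0]},{"translation":[0,0,1],"dr":[0,0,0]},{"translation":[0,0,1],"dr":[0,0,0]},{"translation":[0,0,1],"dr":[0,0,0]}]'
python3 - <<'E'
from h import *
for nm in("top","side"):
    c=camera_info(nm);get_image(nm);print([(m["conf"],atz(c,m["point"][1],m["point"][0],.042)) for m in mark_of(nm,"tray_handle")[:2]])
E
```

```text
time_s: 15.55
position: [0.6061, -0.1634, 0.1782]
ee_rot: [-0.65, 0.698, -0.221, 0.204]
contact_force: [-2.5, 0.7, 2.5]
finger_gap: 0.251
finger_force: 59.2
[(0.76, array([ 0.48964249, -0.11574268,  0.042     ]))]
[(0.61, array([ 0.48991124, -0.12125392,  0.042     ]))]
```

The tray has sprung out by about 40 mm. I'll withdraw the pin straight back.

```bash
python3 -m inch '[{"translation":[0,0,-20],"dr":[0,0,0]},{"translation":[0,0,-50],"dr":[0,0,0]},{"translation":[0,0,-90],"dr":[0,0,0]},{"translation":[0,-40,-130],"dr":[0,0,0]},{"translation":[0,-60,-160],"dr":[0,0,0]},{"translation":[0,-60,-160],"dr":[0,0,0]},{"translation":[0,-60,-160],"dr":[0,0,0]}]'
python3 - <<'E'
from h import *
Rp=R.from_quat([-6.46579249e-01,7.62846365e-01,-2.72206213e-04,7.89778708e-04])
go([.518,.224,.345],Rp)
E
```

```text
time_s: 16.45
position: [0.5636, -0.16, 0.3441]
ee_rot: [-0.65, 0.698, -0.221, 0.204]
contact_force: [-1.0, 0.2, -3.0]
finger_gap: 0.251
finger_force: 59.0
 tr(mm) [-379.8, 58.7, -43.4] dr [-0.608, 0.025, 0.091]
```

```bash
python3 -m inch '[{"translation":[-380,58.7,-43.4],"dr":[-0.608,0.025,0.091]},{"translation":[-380,58.7,-43.4],"dr":[-0.608,0.025,0.091]},{"translation":[-380,58.7,-43.4],"dr":[-0.608,0.025,0.091]},{"translation":[-380,58.7,-43.4],"dr":[-0.608,0.025,0.091]},{"translation":[-380,58.7,-43.4],"dr":[-0.608,0.025,0.091]},{"translation":[-380,58.7,-43.4],"dr":[-0.608,0.025,0.091]},{"translation":[-380,58.7,-43.4],"dr":[-0.608,0.025,0.091]},{"translation":[-380,58.7,-43.4],"dr":[-0.608,0.025,0.091]}]'
python3 - <<'E'
from h import *
Rp=R.from_quat([-6.46579249e-01,7.62846365e-01,-2.72206213e-04,7.89778708e-04])
go([.518,.224,.250],Rp)
E
```

```text
time_s: 17.25
position: [0.5165, 0.227, 0.3412]
ee_rot: [-0.647, 0.762, 0.001, -0.002]
contact_force: [1.1, -0.1, -2.3]
finger_gap: 0.25
finger_force: 59.0
 tr(mm) [2.5, -2.4, 91.1] dr [0.006, -0.002, 0.002]
```

```bash
python3 -m inch '[{"translation":[1,-1,30],"dr":[0.003,0,0]},{"translation":[1,-1,60],"dr":[0.003,0,0]},{"translation":[1,-1,85],"dr":[0.003,0,0]},{"translation":[1,-1,91],"dr":[0.003,0,0]},{"translation":[1,-1,91],"dr":[0.003,0,0]},{"translation":[1,-1,91],"dr":[0.003,0,0]}]'
python3 - <<'E'
from h import *
import cv2
Rp=R.from_quat([-6.46579249e-01,7.62846365e-01,-2.72206213e-04,7.89778708e-04])
go([.518,.224,.1375],Rp);print("tip",tip())
V=[]
for nm in("wrist","side","top"):
    c=camera_info(nm);im=get_image(nm);e=proj(c,[.518,.224,.12]);print(nm,"exp hole",proj(c,[.518,.224,.108]),"tip",proj(c,tip()))
    x,y=(e-[35,50]).astype(int);print(x,y);V.append(cv2.resize(im[y:y+100,x:x+70,::-1],(266,380),interpolation=2))
cv2.imwrite("pics/v5.png",cv2.convertScaleAbs(np.hstack(V),alpha=1.5,beta=20))
E
```

```text
time_s: 17.85
position: [0.5191, 0.2232, 0.2539]
ee_rot: [-0.647, 0.763, -0.001, 0.002]
contact_force: [-0.8, -0.2, -1.4]
finger_gap: 0.256
finger_force: 59.1
 tr(mm) [-0.4, 1.7, 116.4] dr [-0.003, 0.0, 0.0]
tip [0.51957335 0.22328969 0.14040962]
wrist exp hole [255.69106057 180.37586741] tip [253.42093242 189.00709943]
220 133
side exp hole [259.52862117 263.11779697] tip [258.09578674 253.12094137]
224 209
top exp hole [171.68738486 206.83663373] tip [168.76730243 203.89278356]
135 156
```

View pics/v5.png

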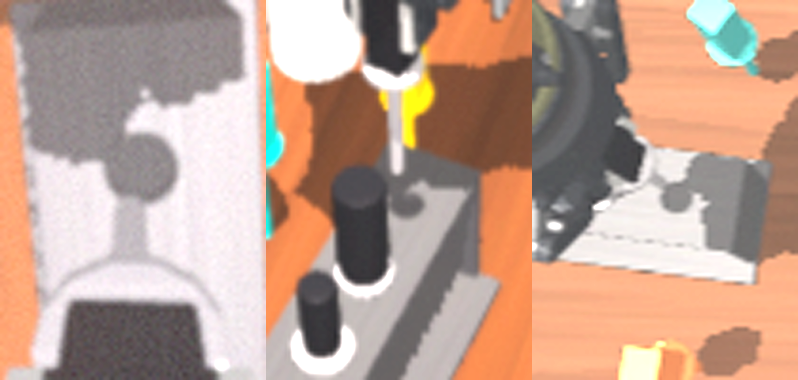

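The stand hole shows empty at (257,177) in the wrist view, (261,262) in the side view and (173,208) in the top view. That is slightly off the place where the pin hung, and the pin has play there. I'll work out the shift.

```bash
python3 - <<'E'
from h import *
w,t,s=[camera_info(k) for k in("wrist","top","side")]
for c,q in((w,(257.1,176.7)),(s,(261.4,262.4)),(t,(173.2,207.8))): print(atz(c,*q,.108))
print("tip seen: side",atz(s,258.5,254.3,tip()[2]),"wrist",atz(w,254.2,188.8,tip()[2]))
go([.518,.220,.1385],down(np.radians(170.5)))
E
```

```text
[0.51690338 0.22093351 0.108     ]
[0.51475448 0.22079435 0.108     ]
[0.51573621 0.22015597 0.108     ]
tip seen: side [0.51852856 0.22646651 0.14150799] wrist [0.52040509 0.22400693 0.14150799]
 tr(mm) [4.0, 1.9, 116.5] dr [-0.006, 0.003, 0.001]
```

```bash
python3 -m inch '[{"translation":[3,3,0],"dr":[0,0,0]},{"translation":[3,3,15],"dr":[0,0,0]},{"translation":[3,3,35],"dr":[0,0,0]},{"translation":[3,3,60],"dr":[0,0,0]},{"translation":[3,3,85],"dr":[0,0,0]},{"translation":[3,3,105],"dr":[0,0,0]},{"translation":[3,3,112],"dr":[0,0,0]},{"translation":[3,3,112],"dr":[0,0,0]}]'
```

```text
time_s: 18.8
position: [0.5152, 0.2205, 0.1412]
ee_rot: [-0.647, 0.763, -0.001, 0.001]
contact_force: [-0.6, 0.2, -0.4]
finger_gap: 0.251
finger_force: 59.0
```

```bash
python3 -m inch '[{"translation":[0,0,1],"dr":[0,0,0]},{"translation":[0,0,2],"dr":[0,0,0]},{"translation":[0,0,3],"dr":[0,0,0]},{"translation":[0,0,3],"dr":[0,0,0]}]'
python3 -m inch '[{"translation":[0,0,0],"dr":[0,0,0]},{"translation":[0,0,0],"dr":[0,0,0]},{"translation":[0,0,0],"dr":[0,0,0]},{"translation":[0,0,0],"dr":[0,0,0]},{"translation":[0,0,0],"dr":[0,0,0]},{"translation":[0,0,0],"dr":[0,0,0]}]' -1
python3 -m inch '[{"translation":[0,0,-30],"dr":[0,0,0]},{"translation":[0,0,-60],"dr":[0,0,0]},{"translation":[0,0,-100],"dr":[0,0,0]},{"translation":[0,0,-150],"dr":[0,0,0]},{"translation":[0,0,-180],"dr":[0,0,0]},{"translation":[0,0,-180],"dr":[0,0,0]}]'
python3 - <<'E'
from h import *
import cv2
for nm in("wrist","top","side"):
    c=camera_info(nm);im=get_image(nm);cv2.imwrite(f"pics/{nm}6.png",im[:,:,::-1])
    z=dict(pin=.108,tray_handle=.042,jar=0,punch=.108,scriber=.108)
    for l in z:print(nm,l,[(round(m["conf"],2),np.round(atz(c,m["point"][1],m["point"][0],z[l]),3).tolist()) for m in mark_of(nm,l)[:3]])
go([.489,-.116,.20],down(np.pi+YAW))
E
```

```text
time_s: 19.2
position: [0.5162, 0.221, 0.1391]
ee_rot: [-0.647, 0.763, -0.001, 0.002]
contact_force: [0.2, 0.1, -1.5]
finger_gap: 0.252
finger_force: 59.0
time_s: 19.8
position: [0.5159, 0.2208, 0.1386]
ee_rot: [-0.647, 0.763, -0.001, 0.002]
contact_force: [0.4, -0.6, -0.2]
finger_gap: 0.999
finger_force: 0.0
time_s: 20.4
position: [0.5174, 0.2217, 0.324]
ee_rot: [-0.647, 0.763, -0.003, 0.006]
contact_force: [0.3, -0.0, 0.8]
finger_gap: 0.998
finger_force: 0.0
wrist pin [(0.95, [0.548, 0.129, 0.108]), (0.86, [0.414, 0.221, 0.108]), (0.81, [0.62, 0.192, 0.108])]
wrist tray_handle []
wrist jar [(0.56, [0.361, 0.048, -0.0])]
wrist punch [(0.85, [0.517, 0.275, 0.108])]
wrist scriber [(0.67, [0.522, 0.327, 0.108])]
top pin [(0.77, [0.41, 0.222, 0.108]), (0.6, [0.617, 0.191, 0.108]), (0.59, [0.524, 0.22, 0.108])]
top tray_handle [(0.89, [0.491, -0.115, 0.042])]
top jar [(0.66, [0.361, 0.048, 0.0])]
top punch [(0.59, [0.521, 0.278, 0.108]), (0.44, [0.52, 0.22, 0.108])]
top scriber [(0.4, [0.514, 0.25, 0.108])]
side pin [(0.96, [0.61, 0.211, 0.108]), (0.88, [0.541, 0.143, 0.108]), (0.76, [0.398, 0.251, 0.108])]
side tray_handle [(0.86, [0.489, -0.105, 0.042])]
side jar [(0.82, [0.365, 0.053, 0.0])]
side punch [(0.95, [0.52, 0.278, 0.108])]
side scriber [(0.8, [0.521, 0.334, 0.108]), (0.49, [0.517, 0.231, 0.108])]
 tr(mm) [336.7, -28.7, 118.4] dr [-0.004, 0.001, -0.093]
```

View pics/side6.png

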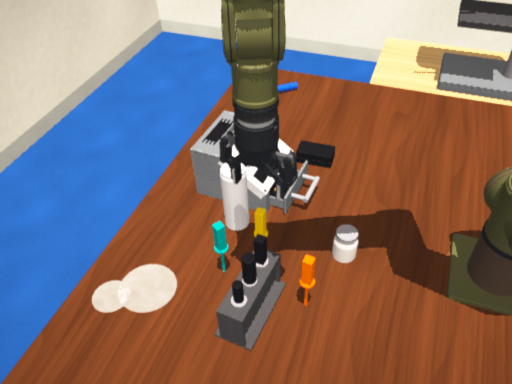

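The pin hangs upright in the stand at (260,250), the jar stands clear at (345,243), and the tray is part open. Now I'll draw it out with the fingers partly closed.

```bash
python3 -m inch '[{"translation":[337,-29,118],"dr":[0,0,-0.093]},{"translation":[337,-29,118],"dr":[0,0,-0.093]},{"translation":[337,-29,118],"dr":[0,0,-0.093]},{"translation":[337,-29,118],"dr":[0,0,-0.093]},{"translation":[337,-29,118],"dr":[0,0,-0.093]},{"translation":[337,-29,118],"dr":[0,0,-0.093]},{"translation":[337,-29,118],"dr":[0,0,-0.093]},{"translation":[337,-29,118],"dr":[0,0,-0.093]}]' 0.3
python3 -m inch '[{"translation":[0,0,0],"dr":[0,0,0]},{"translation":[0,0,0],"dr":[0,0,0]},{"translation":[0,0,0],"dr":[0,0,0]}]'
python3 - <<'E'
from h import *
c=camera_info("wrist");get_image("wrist")
print([(round(m["conf"],2),np.round(atz(c,m["point"][1],m["point"][0],.042),3).tolist()) for m in mark_of("wrist","tray_handle")[:3]])
go([.4905,-.116,.10],down(np.pi+YAW));go([.4905,-.116,.022],down(np.pi+YAW))
E
```

```text
time_s: 22.1
position: [0.4873, -0.1203, 0.1986]
ee_rot: [-0.679, 0.734, -0.001, 0.0]
contact_force: [0.2, 0.8, 0.5]
finger_gap: 0.352
finger_force: 0.0
time_s: 22.4
position: [0.4899, -0.1151, 0.2011]
ee_rot: [-0.682, 0.731, -0.002, 0.002]
contact_force: [-0.3, 0.7, -0.1]
finger_gap: 0.351
finger_force: 0.0
[(0.61, [0.491, -0.113, 0.042])]
 tr(mm) [0.9, -0.2, 101.0] dr [-0.005, 0.001, 0.002]
 tr(mm) [1.0, 0.2, 179.0] dr [-0.005, 0.001, 0.002]
```

Well centred, so I'll descend gently, watch the force, and then close.

```bash
python3 -m inch '[{"translation":[0,0,45],"dr":[-0.004,0,0]},{"translation":[0,0,85],"dr":[-0.004,0,0]},{"translation":[0,0,115],"dr":[-0.004,0,0]},{"translation":[0,0,135],"dr":[-0.004,0,0]},{"translation":[0,0,150],"dr":[-0.004,0,0]},{"translation":[0,0,150],"dr":[-0.004,0,0]}]'
python3 -m inch '[{"translation":[0,0,10],"dr":[0,0,0]},{"translation":[0,0,20],"dr":[0,0,0]},{"translation":[0,0,26],"dr":[0,0,0]},{"translation":[0,0,26],"dr":[0,0,0]}]'
python3 -m inch '[{"translation":[0,0,0],"dr":[0,0,0]},{"translation":[0,0,0],"dr":[0,0,0]},{"translation":[0,0,0],"dr":[0,0,0]},{"translation":[0,0,0],"dr":[0,0,0]},{"translation":[0,0,0],"dr":[0,0,0]}]' 1
```

```text
time_s: 23.1
position: [0.4883, -0.1149, 0.0487]
ee_rot: [-0.682, 0.731, 0.002, -0.001]
contact_force: [-0.6, 0.7, 1.2]
finger_gap: 0.346
finger_force: 0.0
time_s: 23.5
position: [0.4892, -0.1161, 0.0237]
ee_rot: [-0.681, 0.732, 0.001, -0.0]
contact_force: [-0.6, -0.3, -0.3]
finger_gap: 0.353
finger_force: 0.0
time_s: 24.0
position: [0.4897, -0.1163, 0.0246]
ee_rot: [-0.681, 0.732, 0.0, 0.0]
contact_force: [-2.3, -0.8, 2.6]
finger_gap: 0.137
finger_force: 58.5
```

```bash
python3 -m inch '[{"translation":[0,10,0],"dr":[0,0,0]},{"translation":[0,20,0],"dr":[0,0,0]},{"translation":[0,30,0],"dr":[0,0,0]},{"translation":[0,40,0],"dr":[0,0,0]},{"translation":[0,46,0],"dr":[0,0,0]},{"translation":[0,46,0],"dr":[0,0,0]}]'
```

```text
time_s: 24.6
position: [0.4427, -0.1128, 0.0246]
ee_rot: [-0.681, 0.732, 0.0, 0.0]
contact_force: [0.8, 1.5, 2.7]
finger_gap: 0.144
finger_force: 60.3
```

```bash
python3 -m inch '[{"translation":[0,2,0],"dr":[0,0,0]},{"translation":[0,4,0],"dr":[0,0,0]},{"translation":[0,6,0],"dr":[0,0,0]},{"translation":[0,6,0],"dr":[0,0,0]}]'
```

```text
time_s: 25.0
position: [0.4427, -0.1129, 0.0248]
ee_rot: [-0.682, 0.732, -0.002, 0.003]
contact_force: [11.0, 2.4, -8.9]
finger_gap: 0.144
finger_force: 59.2
```

The tray is at its stop, with the force rising and no further motion. I'll release and retreat.

```bash
python3 -m inch '[{"translation":[0,-5,0],"dr":[0,0,0]},{"translation":[0,-5,0],"dr":[0,0,0]}]'
python3 -m inch '[{"translation":[0,0,0],"dr":[0,0,0]},{"translation":[0,0,0],"dr":[0,0,0]},{"translation":[0,0,0],"dr":[0,0,0]},{"translation":[0,0,0],"dr":[0,0,0]}]' 0.3
python3 -m inch '[{"translation":[0,0,-30],"dr":[0,0,0]},{"translation":[0,0,-70],"dr":[0,0,0]},{"translation":[0,0,-120],"dr":[0,0,0]},{"translation":[0,0,-170],"dr":[0,0,0]},{"translation":[0,0,-200],"dr":[0,0,0]},{"translation":[0,0,-200],"dr":[0,0,0]},{"translation":[0,0,-200],"dr":[0,0,0]}]'
python3 - <<'E'
from h import *
z=dict(tray_handle=.042,jar=0,pin=.108,punch=.108,scriber=.108,can=0,bit_case=0)
for nm in("wrist","top","side"):
    c=camera_info(nm);get_image(nm)
    for l in z:print(nm,l,[(round(m["conf"],2),np.round(atz(c,m["point"][1],m["point"][0],z[l]),3)[:2].tolist()) for m in mark_of(nm,l)[:4]])
E
```

```text
time_s: 25.2
position: [0.4432, -0.1129, 0.0246]
ee_rot: [-0.682, 0.732, 0.0, 0.0]
contact_force: [2.4, 1.6, 5.3]
finger_gap: 0.136
finger_force: 60.6
time_s: 25.6
position: [0.4421, -0.113, 0.0241]
ee_rot: [-0.681, 0.732, 0.001, -0.0]
contact_force: [0.4, -0.8, 0.2]
finger_gap: 0.349
finger_force: 0.0
time_s: 26.3
position: [0.443, -0.1132, 0.2247]
ee_rot: [-0.681, 0.732, -0.0, 0.001]
contact_force: [0.0, -0.2, -0.2]
finger_gap: 0.352
finger_force: 0.0
wrist tray_handle [(0.57, [0.443, -0.11])]
wrist jar [(0.57, [0.359, 0.053])]
wrist pin []
wrist punch []
wrist scriber []
wrist can [(0.95, [0.657, 0.037])]
wrist bit_case [(0.74, [0.524, -0.29])]
top tray_handle [(0.33, [0.529, 0.239])]
top jar [(0.59, [0.356, 0.054])]
top pin [(0.72, [0.405, 0.221]), (0.62, [0.628, 0.185]), (0.46, [0.557, 0.122]), (0.23, [0.518, 0.278])]
top punch [(0.49, [0.517, 0.277])]
top scriber [(0.65, [0.522, 0.338])]
top can [(0.66, [0.659, 0.034])]
top bit_case [(0.37, [0.691, -0.127])]
side tray_handle [(0.94, [0.442, -0.113])]
side jar [(0.95, [0.361, 0.06])]
side pin [(0.97, [0.512, 0.226]), (0.9, [0.611, 0.215]), (0.82, [0.401, 0.24]), (0.54, [0.547, 0.148])]
side punch [(0.58, [0.522, 0.28]), (0.31, [0.523, 0.343])]
side scriber [(0.89, [0.523, 0.337]), (0.52, [0.647, -0.018])]
side can [(0.62, [0.667, 0.022])]
side bit_case [(0.86, [0.524, -0.287])]
```

```bash
python3 -c "
from plant import sign_off
print(sign_off())"
```

```text
the job is handed in; nothing more can be done
None
```

The job is handed in (no verdict came back): the jar was set aside upright, the pin released the tray and hangs upright in its stand place again, and the tray is drawn out to its stop (about 88 mm measured), with about 26 s of the 72 s used.

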